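# Rock the sorting gate over and feed the waiting caps into the right-hand tray

## Robot

A 6-joint arm with a two-finger parallel gripper is mounted at the origin on a cart in front of the work surface, level with it; the furniture and walls round the work are solid. World frame = base frame: x ahead of the robot, y to its left, z up, the work surface at z = 0. Lengths are in mm, angles in rad, forces in N, time in s.
With the tool pointing down it reaches from about 400 to 825 mm from the base axis. Payload 7 kg.
Tool frame: the origin (TCP) lies at the very end of the fingers, on their centre line; the grasp point (between the pads) lies 19 mm behind it; z points along the fingers, x is the direction in which the jaws open and shut, and the axes are right-handed (so a half turn about z gives the same grasp; the last joint's range is limited). The gripper opens to 85 mm and grips with 20 to 120 N. Pads are 22 mm wide; open, the fingers measure 114 mm over their backs; the gripper's body (76 mm by 85 mm) begins 54 mm behind the grasp point. The pads swing forward as they close: fully open they stand 13 mm farther back than shut.
Start: joints at [0.288, 0.359, 0.012, 0, -1.224, -0.288], TCP at [674.978, -0.019, 231.302] pointing down, gripper open.
Joint ranges: [-3.07, 3.07], [-1.43, 2.12], [-1.02, 1.25], [-3.03, 1.67], [-3.05, -0], [-3.03, 3.03]. Speed limits (rad/s): [2.39, 2.39, 3.01, 3.14, 3.14, 3.14].

## Interface

Orientations are given as a rotation vector (axis times angle).
In Python, from workcell import r gives the robot as it stands. The module is installed in compiled form; this text tells all that it offers.
- The arm moves only by the tool servo_tool, never from a script. Its argument "targets" is a list that holds one entry, the list of rows, each a list of 7 numbers: the shift along the tool's x, y, z in m, then the turn, a rotation vector about the tool's x, y, z in degrees, then the closure in counts, from 0 (fully open) to 255 (shut). In form: [[[dx, dy, dz, wx, wy, wz, jaw], ...]]. A call has 1 to 5 rows; each row shifts and turns the commanded pose from where the row before left it, along the tool's axes as they then stand; what a row does not reach is not made up. A row lasts 1/12 s, in which the tool goes at most 41.7 mm and 7.16 degrees, less where a joint would pass 70% of its speed; a pose out of reach is approached as far as the arm can. A call with a gripper value outside its range is refused whole. The fingers move at their own pace and stop on an object; "force" is the grip in N (left out, the last holds). Time passes only in rows, so rows that do not move let the fingers close. It gives the time, the measured TCP pose, the force and the opening at its end, in the units of the state.
- r.get_obs(): the state, without advancing time (a new reading comes with each control period).
- r.snapshot(name): name is "scene" or "side" or "wrist"; returns the picture (384x512x3 uint8, blue, green, red); there is no depth.
- r.camera_params(name): a dict with "fx", "fy", "cx", "cy" (pixels), "extrinsics" (4x4, takes a point from camera to world coordinates). Camera axes: x right, y up, looking along -z (the intrinsics and any distortion apply to the point x, -y, -z); pixel columns grow to the right and rows downward; lengths in mm; the calibration is good to about 2 mm. A picture is of the moment at which its call begins: read the wrist's pose just before it. camera_params takes no time and is no camera call; for the wrist camera it gives the pose at the moment of the call.
- r.job_done(): hands the job in, once; it reports no verdict.
The state is a dict: "t": time; "qpos": joint angles; "qd": joint speeds; "effort": joint torques, N m; "ee_pos": TCP position; "tool_rot": TCP orientation; "ft_force": force on the tool from outside, world axes, zero at the start; "moment": the same for the moment, N m; "opening": opening from 0.0 (shut) to 1.0 (fully open).
Only numpy, scipy, OpenCV 4.12 (cv2) and the standard library are available. Lean on these libraries where they do the work, as an engineer would, in place of code of your own. Each camera call takes 0.05 s, during which the arm holds its last target. There are 200 camera calls.

## Task

The left tray of the cap sorter has its batch. Press the raised orange pad down with the fingertips so that the seesaw gate rocks over its pivot and leans fully to the right, and only then push the orange feed pusher along its lane to its stop so that the three waiting caps drop and slide into the blue right-hand tray. Do not touch or lift the caps with the fingers, and leave everything else on the bench where it is.

Things in the scene. Friction and masses are not known exactly. Their poses are not given: they have to be found in the camera images.
- sorter: Cap sorter fixed to the bench. Origin: centre of its underside, on the bench; x points away from the robot, y to its left, z up (yaw up to 0.25 rad). Base 104 x 236 mm. Two upright cheeks (aluminium behind, clear in front), x = -29 to 29, y = -104 to 104 mm, up to z = 120 mm, enclose the gate plate. Over the left half is the feed deck, under the gate are two trays.
- gate (a joint): Angle (rad) of the seesaw gate about its pivot, a shaft along the sorter's x at y = 0, z = 88 mm; range -0.55 to 0.55. Negative: leans left, as at the start. Positive: leans right (right end low). A brass ball over the shaft behind the rear cheek (x = 44, up to z = 141 mm) makes it top-heavy: it rocks under 2 N on a pad and, once well past level, falls to the stop by itself and stays.
- pad_right (a point): Centre of the top face of the right orange pad, 34 x 32 mm (x by y), 8 mm thick, on the gate's front bar before the clear cheek. In the gate's frame (origin on the pivot at the sorter's x = 0, turning with it) it is at x = -58, y = -62, z = 18 mm: about z = 136 mm over the bench at the start, 106 mm level, 71 mm when leaning fully right.
- pad_left (a point): Centre of the top face of the left orange pad, likewise at x = -58, y = 62, z = 18 mm in the gate's frame: low at the start, raised when the gate leans right.
- deck_end (a point): Middle of the feed deck's open right end, at the lane floor: sorter's x = 0, y = 12, z = 134 mm, above the middle of the gate. The level, slippery lane runs from here to y = 136 mm; it is 28 mm wide inside and its side walls reach z = 144 mm.
- pusher (a joint): Travel (m) of the feed pusher along the lane towards the sorter's right (-y): 0 at the left end, 0.095 at the stop; starts at 0 to 0.013. About 1 N of friction, no spring, stays where it is left. At the stop its block's front face is at y = 15 mm, its paddle's left face at y = 31 mm, and all caps have been pushed off the deck's end.
- pusher_top (a point): Middle of the top edge of the pusher's upright orange paddle: 36 mm wide (x), 6 mm thick (y), from z = 146 to 190 mm above the bench, at the left rear of a 14 mm long black block in the lane. Push its left (+y) face, 3 mm left of this point, towards -y.
- tray_right (a point): Middle of the inner floor of the blue right-hand tray: sorter's y = -64, z = 7 mm. Inside it is 68 x 92 mm (x by y); rim at z = 35 mm.
- tray_left (a point): Middle of the inner floor of the grey left-hand tray, the same size, at y = 64 mm; three fixed caps already lie in it.
- feed_1: Black round moulded cap, 24 mm across, 9 mm high, origin at the centre of its underside; loose, lying flat on the feed deck, first in the row, nearest the deck's open end (starts at the sorter's y = 31 mm).
- feed_2: Second waiting cap, the same (starts at y = 56 mm).
- feed_3: Third waiting cap, the same, next to the pusher (starts at y = 81 mm).
- masking_tape: Bystander: roll of pale masking tape, 70 mm across, 25 mm high, behind the sorter to its left; origin at the centre of its underside.
- blue_pot: Bystander: small pot with a blue lid, 38 mm across, 66 mm high, behind the sorter; origin under its centre.
- ink_pot: Bystander: white ink pot, 54 mm across, 55 mm high, behind the sorter; origin under its centre.
- black_marker: Bystander: marker pen with black cap, 128 mm long, lying at the front of the bench; origin under its middle.

How it is judged:
By the outcome, as a careful person would: the job done as asked, in the order asked, and still so for the second after the job is handed in, with the robot touching nothing.
It also fails if it takes over 48 s, if anything falls off the work surface, if the arm or the gripper's body presses on something with over 40 N, if the wrist force passes 120 N, or if a joint passes its speed limit or range.

## Working session

There is one attempt and no reset: what is moved stays moved. The work goes in short steps, Python scripts to look and compute and a tool call to move; the robot and the scene stay as the last step left them, time stands still between calls to the robot, and variables do not carry over. Pictures are saved under pics/ and viewed, about 8 in all and at most 12, crops included, and the job is handed in when it is done.

Besides the shell and the picture viewer there is one more tool, called after "Call:" in YAML: its name, and indented under it one key for each argument. servo_tool: Moves the arm, as the interface text tells. Its arguments: {"type":"object","properties":{"targets":{"type":"array","items":{"type":"array","items":{"type":"array","items":{"type":"number"}}}},"force":{"type":"number"}},"required":["targets"]}

```bash
mkdir -p pics
cat > h.py <<'E'
import numpy as np, cv2
from workcell import r
from scipy.spatial.transform import Rotation as R
def cast(P,u,v,z):
    E=np.array(P["extrinsics"]); d=E[:3,:3]@np.array([(u-P["cx"])/P["fx"],-(v-P["cy"])/P["fy"],-1.0]); o=E[:3,3]
    return o+d*(z-o[2])/d[2]
def proj(P,p):
    E=np.array(P["extrinsics"]); c=E[:3,:3].T@(np.array(p)-E[:3,3])
    return P["cx"]+P["fx"]*c[0]/-c[2], P["cy"]+P["fy"]*-c[1]/-c[2]
E
python3 - <<'E'
from h import *
a=[]
for n in ("scene","side","wrist"):
    P=r.camera_params(n); im=r.snapshot(n); cv2.imwrite(f"pics/{n}0.png",im); a.append(im)
    print(n,{k:(np.round(v,3).tolist() if k=="extrinsics" else v) for k,v in P.items()})
    h=cv2.cvtColor(im,cv2.COLOR_BGR2HSV); m=cv2.inRange(h,(5,140,120),(22,255,255))
    k,l,s,c=cv2.connectedComponentsWithStats(m)
    for i in range(1,k):
        if s[i][4]>40: print("orange",s[i],c[i].round(1))
o=r.get_obs(); print(o["t"],o["ee_pos"],o["tool_rot"],o["opening"])
cv2.imwrite("pics/all0.png",np.vstack([np.hstack([a[0],a[1]])])[:, :])
E
python3 -c "
import cv2
for n in('scene','side'):
  i=cv2.imread(f'pics/{n}0.png');cv2.imwrite(f'pics/{n}0b.png',cv2.resize(i,(800,600),interpolation=cv2.INTER_CUBIC))"
```

```text
scene {'fx': 406.28239590577954, 'fy': 406.28239590577954, 'cx': 249.97452038425698, 'cy': 197.20001501941545, 'extrinsics': [[0.59, 0.537, -0.603, 82.319], [-0.808, 0.391, -0.441, -504.508], [-0.001, 0.747, 0.665, 728.025], [0.0, 0.0, 0.0, 1.0]]}
orange [ 49 163  66  40 586] [ 79.8 182.9]
orange [235 172  12  21 176] [240.5 182.4]
orange [238 238  18  11 135] [246.5 242.8]
orange [280 240  19  12 162] [288.9 245.7]
orange [170 318  82  48 851] [211.1 343. ]
side {'fx': 436.6104692828825, 'fy': 436.6104692828825, 'cx': 259.84543641173644, 'cy': 195.33175711589445, 'extrinsics': [[-0.923, 0.217, -0.318, 302.015], [-0.385, -0.557, 0.736, 556.931], [-0.017, 0.801, 0.598, 672.36], [0.0, 0.0, 0.0, 1.0]]}
orange [451 153  35   9  46] [467.3 158.2]
orange [292 156  16  15 167] [299.6 163.4]
orange [237 170  16  25 302] [244.8 182.5]
orange [353 184  74  45 615] [389.1 207.3]
orange [273 205  19  16 217] [282.  212.4]
wrist {'fx': 272.29576215021115, 'fy': 272.29576215021115, 'cx': 254.50932249345027, 'cy': 190.43357517954155, 'extrinsics': [[-1.0, -0.001, 0.001, 673.811], [0.0, -0.948, -0.317, -81.32], [0.001, -0.317, 0.948, 372.111], [0.0, 0.0, 0.0, 1.0]]}
orange [370   7  28  37 708] [382.7  24.2]
orange [319  78  57  13 556] [345.2  83.9]
0.15 [ 6.74647142e+02 -1.76408179e-02  2.30577386e+02] [-1.13759271e-04 -3.14032922e+00  2.03919190e-04] 1.0019814731887355
```

View pics/scene0b.png

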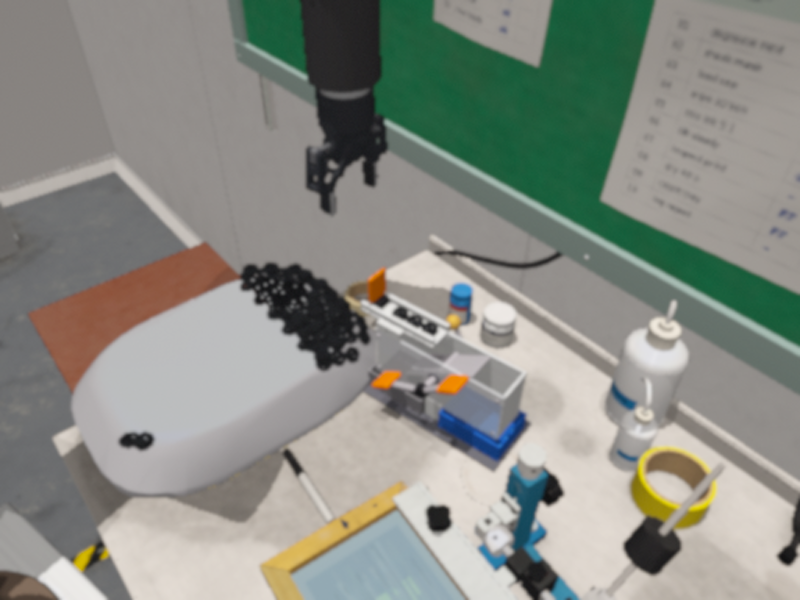

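View pics/side0b.png

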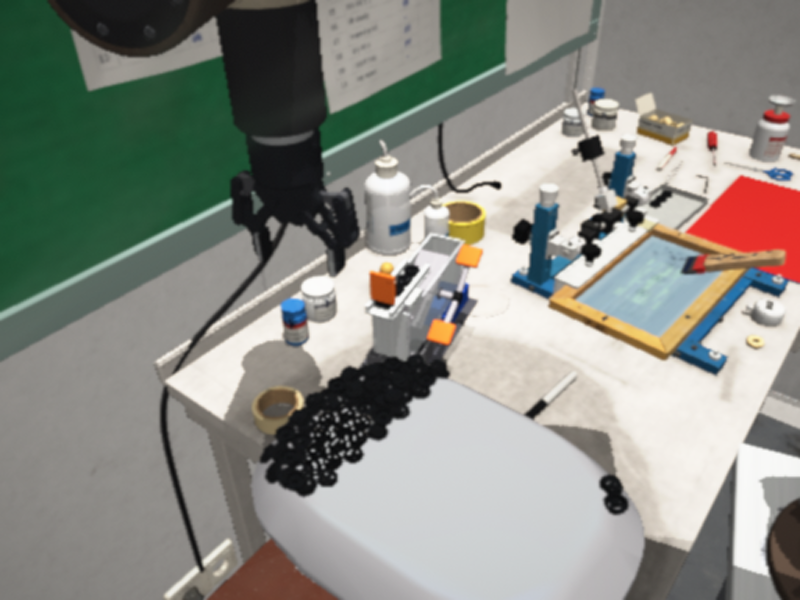

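Scene view: gate leans left. In its 512-px frame the right pad is at about (289,246), the left pad at (246,243) and the paddle at (240,182). A big bin of caps stands just left of the sorter. The side view shows the same, with the right pad at (300,163), the left pad at (282,212) and the paddle at (245,182).

```bash
cat >> h.py <<'E'
def tri(Ps,uv):
    A=np.zeros((3,3));b=np.zeros(3);L=[]
    for P,(u,v) in zip(Ps,uv):
        o=np.array(P["extrinsics"])[:3,3]; d=cast(P,u,v,0)-o; d/=np.linalg.norm(d); M=np.eye(3)-np.outer(d,d); A+=M;b+=M@o;L.append((M,o))
    x=np.linalg.solve(A,b); return x,[np.linalg.norm(M@(x-o)).round(1) for M,o in L]
E
python3 - <<'E'
from h import *
from scipy.optimize import least_squares
S,D=r.camera_params("scene"),r.camera_params("side")
pts={"padR":((288.9,245.7),(299.6,163.4)),"padL":((246.5,242.8),(282,212.4)),"pad":((240.5,182.4),(244.8,182.5))}
X={}
for k,v in pts.items(): X[k],e=tri([S,D],v); print(k,X[k].round(1),e)
# gate at -0.55: local positions
c,s=np.cos(-.55),np.sin(-.55)
def g(y,z): # rotation: right end (−y) high for negative
    return np.array([-58,c*y+(-s)*0+s*-1*0-s*z*-1*-1, 0])
def gate(y,z,a): return np.array([-58, np.cos(a)*y-np.sin(a)*z, 88+np.sin(a)*y+np.cos(a)*z])
for y in(-62,62): print(gate(y,18,-.55))
loc=np.array([gate(-62,16,-.55),gate(62,16,-.55),[0,0,168]])
def f(p):
    R2=R.from_euler('z',p[2]).as_matrix(); l=loc.copy(); l[2,1]=p[3]
    return ((R2@l.T).T+[p[0],p[1],0]-np.array([X["padR"],X["padL"],X["pad"]])).ravel()
q=least_squares(f,[600,0,0,110]); print(q.x.round(3)); print(q.fun.reshape(3,3).round(1))
np.save("fit.npy",q.x)
# bin rough: rim points vs heights
P=q.x
im=[cv2.imread("pics/scene0.png"),cv2.imread("pics/side0.png")]
for i,C in zip(im,(S,D)):
    R2=R.from_euler('z',P[2]).as_matrix()
    T=lambda l:R2@np.array(l)+[P[0],P[1],0]
    for l in ([-52,-118,0],[52,-118,0],[-52,118,0],[52,118,0],[29,-104,120],[-29,-104,120],[29,104,120],[-29,104,120],gate(-62,18,-.55),gate(62,18,-.55),[0,P[3],190],[0,12,134],[0,136,134]):
        u,v=proj(C,T(l)); cv2.circle(i,(int(round(u)),int(round(v))),1,(0,255,255),-1)
a=im[0][150:320,150:370]; b=im[1][120:290,190:410]
cv2.imwrite("pics/fit.png",np.vstack([cv2.resize(a,None,fx=2,fy=2)[:300],cv2.resize(b,None,fx=2,fy=2)[:300]]) if 0 else np.hstack([cv2.resize(a,(400,310),interpolation=2),cv2.resize(b,(400,310),interpolation=2)]))
E
```

```text
padR [ 552.  -254.2  132.3] [np.float64(0.4), np.float64(0.4)]
padL [ 555.2 -148.2   67.5] [np.float64(1.0), np.float64(1.0)]
pad [614.1 -90.1 170.4] [np.float64(0.4), np.float64(0.4)]
[-58.         -43.44815025 135.75204959]
[-58.          62.26489049  70.9388332 ]
[ 6.11247e+02 -2.11056e+02 -2.50000e-02  1.21038e+02]
[[ 0.2  0.1  1.8]
 [-0.4 -0.1  1.7]
 [ 0.3 -0.  -2.4]]
```

View pics/fit.png

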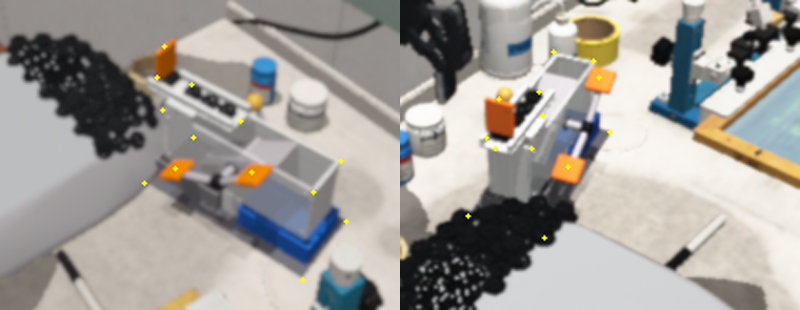

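View pics/wrist0.png

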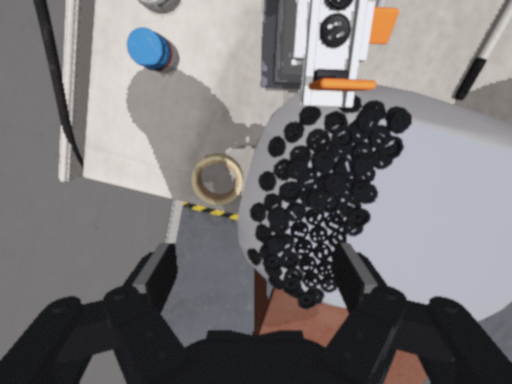

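The fit agrees with the sizes given: both pads are within 2 mm, and the pusher is at about 2 mm of travel. Sorter at (611, -211), yaw -0.025. The wrist view shows the paddle at (343,84) and the bin rim overlapping below it. I'm closing the fingers and moving above the raised pad.

Call:
servo_tool:
  targets:
    - [[0.018,-0.037,0,0,0,0,255],[0.018,-0.037,0,0,0,0,255],[0.018,-0.037,0,0,0,0,255],[0.018,-0.037,0,0,0,0,255],[0.018,-0.037,0,0,0,0,255]]
  force: 40

```text
t: 0.57
ee_pos: [583.7, -186.3, 231.1]
tool_rot: [0.001, -3.141, -0.0]
ft_force: [0.7, 0.1, -1.0]
opening: 0.299
```

Call:
servo_tool:
  targets:
    - [[0.017,-0.037,0,0,0,0,255],[0.017,-0.037,0,0,0,0,255],[0,0,0.025,0,0,0,255],[0,0,0.025,0,0,0,255],[0,0,0,0,0,0,255]]

```text
t: 0.98
ee_pos: [547.6, -259.0, 176.5]
tool_rot: [-0.004, -3.134, -0.004]
ft_force: [-1.1, 0.7, -1.7]
opening: -0.0
```

Run:
```python
from h import *
S,D=r.camera_params("scene"),r.camera_params("side")
print("bin tip",tri([S,D],[(221,230),(286,236)]))
print("bin caps back end scene 245,270 / side 265,475 (800)",tri([S,D],[(245*.64,272*.64),(262*.64,465*.64)]))
print("stand top",tri([S,D],[(532*.64,455*.64),(548*.64,190*.64)]))
o=r.get_obs(); print(o["t"],o["ee_pos"].round(1),o["tool_rot"].round(3),o["opening"],np.round(o["ft_force"],1))
im=[r.snapshot("scene")[150:320,150:370],r.snapshot("side")[120:290,190:410]]
cv2.imwrite("pics/p1.png",np.hstack([cv2.resize(i,(400,310),interpolation=2) for i in im]))
```

```text
bin tip (array([533.17159268, -83.82183004,  71.68047963]), [np.float64(14.5), np.float64(14.5)])
bin caps back end scene 245,270 / side 265,475 (800) (array([623.23802378, 174.38440147,  86.56407997]), [np.float64(21.5), np.float64(21.5)])
stand top (array([ 473.66455479, -394.27249839,  186.68612582]), [np.float64(2.2), np.float64(2.2)])
0.9833 [ 547.6 -259.   176.5] [-0.004 -3.134 -0.004] -0.00034608524060693123 [-1.1  0.7 -1.7]
```

View pics/p1.png

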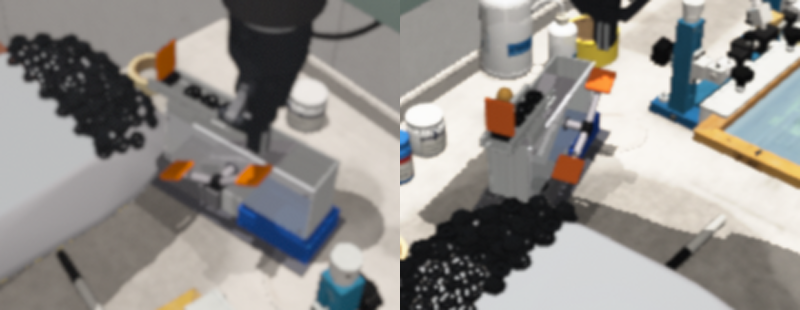

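Both views show the closed fingertips above the right pad (left panel (262,150)), clear of the cheek. The bin is only about 70–90 mm high. Pressing down, drifting outward with the pad.

Call:
servo_tool:
  targets:
    - [[-0.003,0,0.02,0,0,0,255],[0,0,0.016,0,0,0,255],[0,-0.003,0.01,0,0,0,255],[0,-0.003,0.01,0,0,0,255],[0,-0.003,0.01,0,0,0,255]]

```text
t: 1.5
ee_pos: [555.0, -268.2, 115.9]
tool_rot: [-0.002, 3.14, -0.001]
ft_force: [0.3, -0.4, 0.2]
opening: 0.001
```

Call:
servo_tool:
  targets:
    - [[0,-0.002,0.01,0,0,0,255],[0,0,0.01,0,0,0,255],[0,0,0.008,0,0,0,255],[0,0,0,0,0,0,255],[0,0,0,0,0,0,255]]

```text
t: 1.92
ee_pos: [553.7, -270.0, 86.8]
tool_rot: [0.0, -3.14, -0.0]
ft_force: [0.0, -0.0, 0.8]
opening: 0.002
```

Run:
```python
from h import *
im=[r.snapshot("scene")[150:320,150:370],r.snapshot("side")[120:290,190:410]]
cv2.imwrite("pics/p2.png",np.hstack([cv2.resize(i,(400,310),interpolation=2) for i in im]))
o=r.get_obs();print(o["t"],o["ee_pos"].round(1),np.round(o["ft_force"],1))
```

```text
2.0167 [ 554.3 -270.1   87.7] [0.6 0.1 0.3]
```

View pics/p2.png

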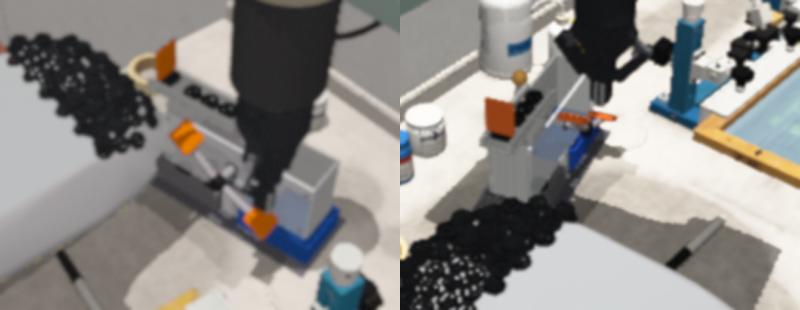

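The gate now leans fully right: the right pad is low at (260,222) in the left panel, the left pad raised, and force is near 0. Lifting, moving to the left of the paddle, and verifying before pushing.

Call:
servo_tool:
  targets:
    - [[0,0,-0.03,0,0,0,255],[0,0,-0.038,0,0,0,255],[0,0,-0.038,0,0,0,255],[0,0,-0.038,0,0,0,255],[0,0,-0.003,0,0,0,255]]

```text
t: 2.43
ee_pos: [557.3, -271.5, 243.7]
tool_rot: [-0.002, 3.129, -0.007]
ft_force: [1.5, -0.4, 1.2]
opening: -0.003
```

Call:
servo_tool:
  targets:
    - [[-0.01,0.035,0,0,0,0,255],[-0.01,0.035,0,0,0,0,255],[-0.01,0.035,0,0,0,0,255],[-0.01,0.035,0,0,0,0,255],[-0.01,0.035,0,0,0,0,255]]

```text
t: 2.85
ee_pos: [604.3, -93.4, 235.2]
tool_rot: [0.0, 3.14, 0.0]
ft_force: [0.6, 0.1, -0.1]
opening: -0.001
```

Call:
servo_tool:
  targets:
    - [[-0.01,0.034,0,0,0,0,255],[0,0,0,0,0,0,255],[0,0,0.035,0,0,0,255],[0,0,0.035,0,0,0,255],[0,0,0,0,0,0,255]]

```text
t: 3.27
ee_pos: [610.2, -60.5, 158.3]
tool_rot: [-0.001, -3.133, -0.001]
ft_force: [-2.2, -0.1, -0.8]
opening: 0.003
```

Run:
```python
from h import *
im=[r.snapshot("scene")[150:320,150:370],r.snapshot("side")[120:290,190:410]]
cv2.imwrite("pics/p3.png",np.hstack([cv2.resize(i,(400,310),interpolation=2) for i in im]))
o=r.get_obs();print(o["t"],o["ee_pos"].round(1),np.round(o["ft_force"],1))
h=cv2.cvtColor(im[0],cv2.COLOR_BGR2HSV); 
C=[]
for i,(ox,oy) in zip(im,((150,150),(190,120))):
    m=cv2.inRange(cv2.cvtColor(i,cv2.COLOR_BGR2HSV),(5,140,100),(22,255,255))
    k,l,s,c=cv2.connectedComponentsWithStats(m); print([(c[j]+[ox,oy]).round(1).tolist()+[int(s[j][4])] for j in range(1,k) if s[j][4]>30])
```

```text
3.3667 [613.7 -61.3 164.4] [-0.1  0.3  1.9]
[[240.5, 182.9, 162], [307.1, 214.3, 43], [252.2, 224.9, 214], [293.3, 270.4, 221], [250.9, 314.0, 35]]
[[391.8, 168.3, 33], [290.9, 184.2, 119], [249.8, 188.0, 58], [379.8, 203.0, 487]]
```

View pics/p3.png

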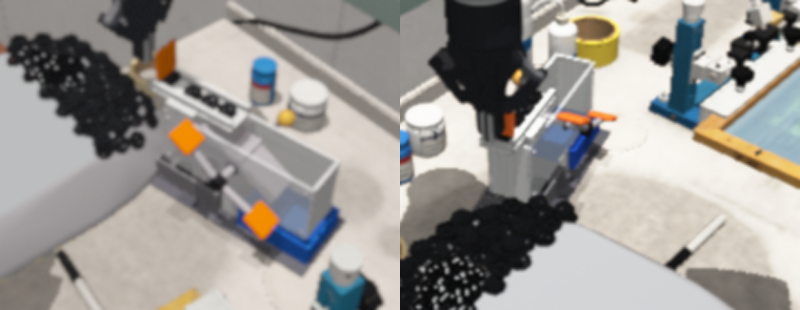

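The gate stays right with the robot clear: pads at (186,137) and (260,220) in the left panel. The fingers are just left of the paddle and the caps are still on the deck. Pushing gently.

Call:
servo_tool:
  targets:
    - [[0,-0.008,0,0,0,0,255],[0,-0.006,0,0,0,0,255],[0,-0.006,0,0,0,0,255],[0,-0.006,0,0,0,0,255],[0,-0.006,0,0,0,0,255]]

```text
t: 3.78
ee_pos: [614.4, -93.9, 165.4]
tool_rot: [0.001, 3.14, 0.0]
ft_force: [-0.2, 2.1, 0.3]
opening: 0.003
```

Call:
servo_tool:
  targets:
    - [[0.001,-0.006,0,0,0,0,255],[0,-0.006,0,0,0,0,255],[0,-0.006,0,0,0,0,255],[0,-0.006,0,0,0,0,255],[0,-0.006,0,0,0,0,255]]

```text
t: 4.2
ee_pos: [612.7, -123.6, 164.1]
tool_rot: [-0.0, -3.141, 0.0]
ft_force: [-1.2, 0.5, 0.4]
opening: 0.002
```

Call:
servo_tool:
  targets:
    - [[0.001,-0.006,0,0,0,0,255],[0,-0.006,0,0,0,0,255],[0,-0.006,0,0,0,0,255],[0,-0.006,0,0,0,0,255],[0,0,0,0,0,0,255]]

```text
t: 4.62
ee_pos: [611.9, -148.2, 164.2]
tool_rot: [-0.001, -3.141, 0.0]
ft_force: [-0.0, 0.1, -0.1]
opening: -0.001
```

Run:
```python
from h import *
im=[r.snapshot("scene")[150:320,150:370],r.snapshot("side")[120:290,190:410]]
cv2.imwrite("pics/p4.png",np.hstack([cv2.resize(i,(400,310),interpolation=2) for i in im]))
o=r.get_obs();print(o["t"],o["ee_pos"].round(1),np.round(o["ft_force"],1))
```

```text
4.7167 [ 612.  -147.4  164.3] [ 0.3 -0.4 -0.1]
```

View pics/p4.png

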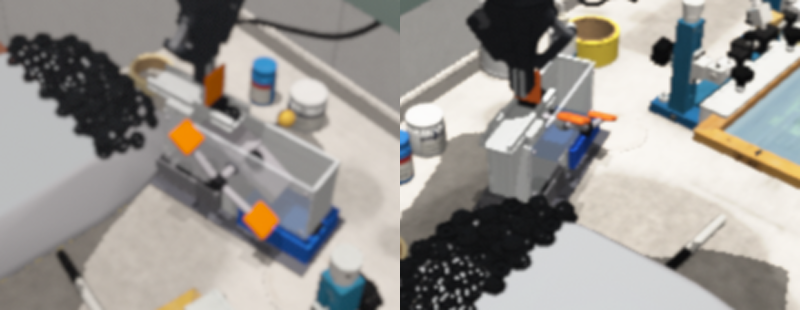

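The paddle is advancing at (214,85) and the gate is still right. Continuing to the stop.

Call:
servo_tool:
  targets:
    - [[0.001,-0.005,0,0,0,0,255],[0,-0.005,0,0,0,0,255],[0,-0.005,0,0,0,0,255],[0,-0.004,0,0,0,0,255],[0,0,0,0,0,0,255]]

```text
t: 5.13
ee_pos: [610.9, -166.9, 164.3]
tool_rot: [-0.001, -3.141, 0.0]
ft_force: [0.7, -0.5, 0.3]
opening: 0.003
```

Call:
servo_tool:
  targets:
    - [[0,-0.002,0,0,0,0,255],[0,-0.001,0,0,0,0,255],[0,0,0,0,0,0,255]]

```text
t: 5.38
ee_pos: [611.0, -169.2, 164.3]
tool_rot: [-0.0, -3.142, 0.0]
ft_force: [0.0, -0.5, 0.3]
opening: 0.003
```

No stop force yet, so I'll creep on.

Call:
servo_tool:
  targets:
    - [[0,-0.001,0,0,0,0,255],[0,-0.001,0,0,0,0,255],[0,-0.001,0,0,0,0,255],[0,0,0,0,0,0,255]]

```text
t: 5.72
ee_pos: [611.0, -170.7, 164.3]
tool_rot: [-0.0, 3.141, 0.003]
ft_force: [-1.1, 6.9, 2.9]
opening: -0.002
```

Call:
servo_tool:
  targets:
    - [[0,-0.001,0,0,0,0,255],[0,-0.001,0,0,0,0,255],[0,0,0,0,0,0,255]]

```text
t: 5.97
ee_pos: [611.1, -170.9, 164.4]
tool_rot: [-0.001, 3.141, 0.006]
ft_force: [-1.4, 16.0, 5.0]
opening: 0.001
```

Run:
```python
from h import *
im=[r.snapshot("scene")[150:320,150:370],r.snapshot("side")[120:290,190:410]]
cv2.imwrite("pics/p5.png",np.hstack([cv2.resize(i,(400,310),interpolation=2) for i in im]))
for i,(ox,oy) in zip(im,((150,150),(190,120))):
    m=cv2.inRange(cv2.cvtColor(i,cv2.COLOR_BGR2HSV),(3,140,80),(22,255,255))
    k,l,s,c=cv2.connectedComponentsWithStats(m); print([(c[j]+[ox,oy]).round(1).tolist()+s[j].tolist() for j in range(1,k) if s[j][4]>30])
o=r.get_obs();print(o["t"],o["ee_pos"].round(1),np.round(o["ft_force"],1))
```

```text
[[275.9, 201.1, 121, 41, 11, 22, 160], [307.0, 214.4, 154, 61, 7, 7, 41], [252.1, 224.9, 93, 66, 19, 19, 210], [293.3, 270.4, 134, 111, 19, 20, 221], [250.9, 314.0, 97, 160, 9, 9, 34]]
[[267.2, 165.1, 69, 34, 12, 18, 75], [290.9, 184.2, 87, 61, 32, 8, 121], [379.7, 203.1, 163, 64, 57, 38, 508]]
6.0667 [ 611.  -170.9  164.4] [-1.8 16.   4. ]
```

View pics/p5.png

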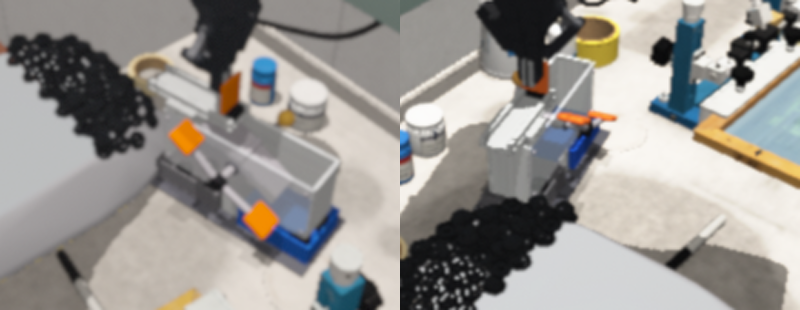

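Stop reached: force rose to 16 N at y=-171, which matches the expected -170. Backing off, lifting, and looking down into the tray.

Call:
servo_tool:
  targets:
    - [[0,0.01,0,0,0,0,255],[0,0.005,0,0,0,0,255],[0,0,-0.035,0,0,0,255],[0,0,-0.035,0,0,0,255],[0,0,-0.035,0,0,0,255]]

```text
t: 6.48
ee_pos: [610.6, -159.1, 270.2]
tool_rot: [0.0, -3.14, 0.001]
ft_force: [1.0, -0.3, 0.6]
opening: -0.002
```

Call:
servo_tool:
  targets:
    - [[0,-0.03,0,0,0,0,255],[0,-0.03,0,0,0,0,255],[0,0,0,0,0,0,255],[0,0,0,0,0,0,255],[0,0,0,0,0,0,255]]

```text
t: 6.9
ee_pos: [610.8, -219.2, 269.0]
tool_rot: [-0.001, -3.141, 0.0]
ft_force: [-0.0, -1.0, -0.5]
opening: -0.0
```

Run:
```python
from h import *
P=r.camera_params("wrist"); w=r.snapshot("wrist"); s=r.snapshot("scene")[150:320,150:370]
q=np.load("fit.npy"); R2=R.from_euler('z',q[2]).as_matrix()
print([np.round(proj(P,R2@np.array(l)+[q[0],q[1],0])).tolist() for l in ([34,-18,7],[34,-110,7],[-34,-110,7],[-34,-18,7])])
cv2.imwrite("pics/p6.png",np.hstack([cv2.resize(w,(480,360)),cv2.resize(cv2.resize(s,(320,250),interpolation=2),(320,360))]))
o=r.get_obs();print(o["t"],o["ee_pos"].round(1),np.round(o["ft_force"],1))
```

```text
[[231.0, 149.0], [231.0, 83.0], [280.0, 84.0], [277.0, 151.0]]
7.0 [ 610.9 -218.5  269.1] [ 0.5  0.2 -0.1]
```

View pics/p6.png

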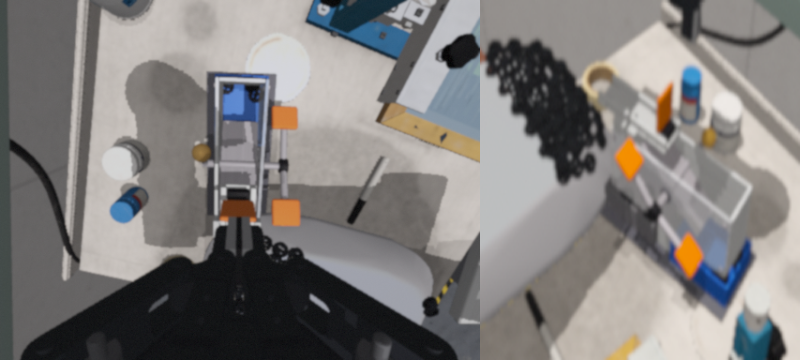

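The wrist view shows the gate right, the pusher at its stop, and dark caps at the far end of the blue tray near (230,90) and (255,92). I'll zoom in to count them.

Run:
```python
from h import *
w=r.snapshot("wrist")[65:225,205:325]
cv2.imwrite("pics/p7.png",cv2.resize(w,(450,600),interpolation=2))
```

```text
(no output)
```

View pics/p7.png

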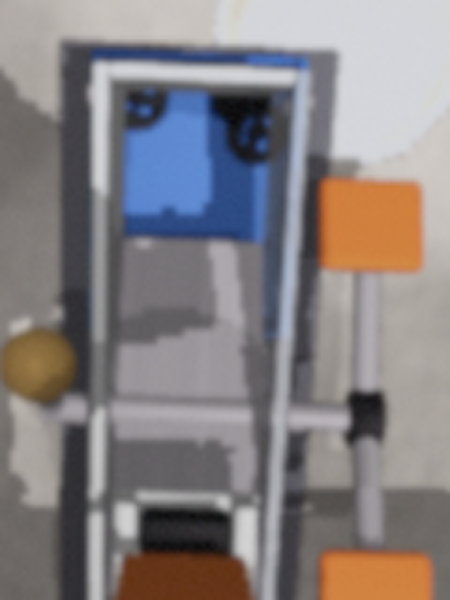

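Two caps are clear, (140,105) and (250,140), and a third is perhaps behind the second under the right wall's edge. I'll shift the camera to the right to see behind the wall.

Call:
servo_tool:
  targets:
    - [[0,-0.025,0,0,0,0,255],[0,-0.025,0,0,0,0,255],[0,-0.02,0,0,0,0,255],[0,0,0,0,0,0,255],[0,0,0,0,0,0,255]]

```text
t: 7.47
ee_pos: [610.9, -289.2, 268.8]
tool_rot: [-0.001, -3.141, -0.0]
ft_force: [-0.3, 0.9, -0.7]
opening: -0.004
```

Run:
```python
from h import *
P=r.camera_params("wrist"); w=r.snapshot("wrist")
q=np.load("fit.npy"); R2=R.from_euler('z',q[2]).as_matrix()
u,v=proj(P,R2@np.array([0,-64,10])+[q[0],q[1],0]); u,v=int(u),int(v); print(u,v,r.get_obs()["t"])
a=w[max(0,v-50):v+70,u-60:u+60]
s=r.snapshot("side"); b=s[165:225,265:325]
cv2.imwrite("pics/p8.png",np.hstack([cv2.resize(a,(500,500),interpolation=2),cv2.resize(b,(300,500),interpolation=2)]))
```

```text
254 166 7.5167
```

View pics/p8.png

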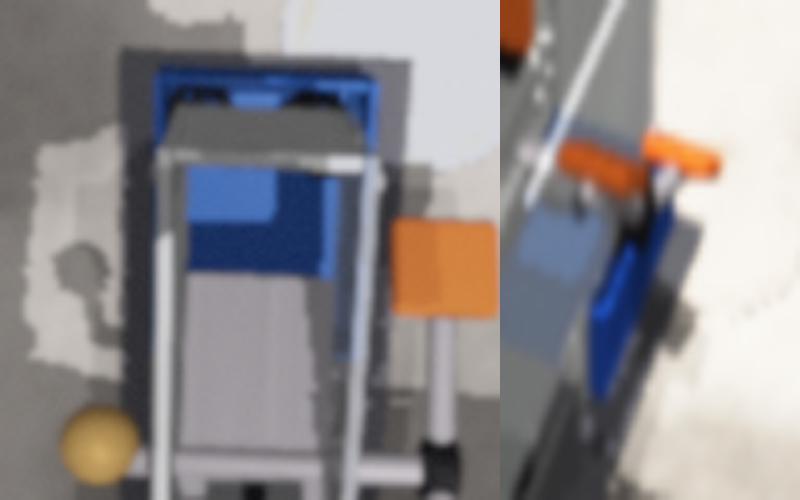

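I've now used all 12 pictures. The end wall hides much of the tray here, with cap tops just showing beyond it. I'll go back and count numerically with a map of dark pixels rectified to the tray.

Call:
servo_tool:
  targets:
    - [[0,0.03,0,0,0,0,255],[0,0.03,0,0,0,0,255],[0,0.025,0.02,0,0,0,255],[0,0,0.02,0,0,0,255],[0,0,0,0,0,0,255]]

```text
t: 7.98
ee_pos: [609.3, -200.9, 225.9]
tool_rot: [0.005, -3.137, -0.003]
ft_force: [-1.0, -0.9, -1.1]
opening: 0.002
```

```bash
cat > m.py <<'E'
from h import *
P=r.camera_params("wrist"); w=r.snapshot("wrist")
q=np.load("fit.npy"); R2=R.from_euler('z',q[2]).as_matrix()
h=cv2.cvtColor(w,cv2.COLOR_BGR2HSV)
print(r.get_obs()["t"],r.get_obs()["ee_pos"].round(1),"rows y -18..-120, cols x 40..-40; V/10 (B=blue)")
for y in range(-60,-122,-2):
    s=""
    for x in range(40,-41,-2):
        u,v=proj(P,R2@np.array([x,y,16])+[q[0],q[1],0]); p=h[int(round(v)),int(round(u))]
        s+= "#" if p[2]<45 else "+" if p[2]<75 else "b" if 100<p[0]<130 and p[1]>120 else "."
    print(f"{y:5d} {s}")
E
python3 m.py
```

```text
8.0333 [ 610.  -202.2  227.9] rows y -18..-120, cols x 40..-40; V/10 (B=blue)
  -60 .........bbbbbbbbbbbbbbbbbbbbbbbbbb......
  -62 .........bbbbbbbbbbbbbbbbbbbbbbbbbb......
  -64 +........bbbbbbbbbbbbbbbbbbbbbbbbbb......
  -66 +........bbbbbbbbbbbbbbbbbbbbbbbbbb......
  -68 +........bbbbbbbbbbbbbbbbbbbbbbbbbb......
  -70 +........bbbbbbbbbbbbbbbbbbbbbbbbbb......
  -72 +........bbbbbbbbbbbbbbbbbbbbbbbbbb......
  -74 +........bbbbbbbbbbbbbbbbbbbbbbbbbb......
  -76 .........bbbbbbbbbbbbbbbbbbbbbbbbbb......
  -78 +........bbbbbbbbbbbbbbbbbbbbbbbbbb......
  -80 +........bbbbbbbbbbbbbbbbbbbb+####++.....
  -82 .........bbbbbbbbbbbbbbbbbbbb###+bb++....
  -84 .........bbbbbbbbbbbbbbbbbb+#+b++bb+++...
  -86 +........bbbbbbbbbbbbbbbbbb+#+b##bb.+++..
  -88 +........bbbbbbbbbbbbbbbbbb+#+b##+++++...
  -90 .........++++.bbbbbbbbbbbbb+##++##+.+++..
  -92 +........++++++bbbbbbbbbbbb###+b++b.++...
  -94 +........bbbb++bbbbbbbbbbb#####+#+..+....
  -96 +........bbbb+#+bbbbbbbbb#########++.....
  -98 +........b++++++bbbbbbbbb##########......
 -100 +........+#+.b##bbbbbbbbb##########......
 -102 +........++bbb++bbbbbbbbb+#####++++......
 -104 ..............++.................++......
 -106 .........................................
 -108 .........................................
 -110 .........................................
 -112 .........................................
 -114 .........................................
 -116 .........................................
 -118 .........................................
 -120 .........................................
```

There's one cap at about (20,-102), one at (-27,-90), and a dark mass beside it at (-20,-103) that should be the third. I'll confirm from further right, looking past the end wall.

Call:
servo_tool:
  targets:
    - [[0,0,-0.035,0,0,0,255],[0,-0.035,0,0,0,0,255],[0,-0.035,0,0,0,0,255],[0,-0.025,0,0,0,0,255],[0,0,0,0,0,0,255]]

```text
t: 8.45
ee_pos: [610.8, -303.5, 265.6]
tool_rot: [0.005, 3.141, -0.002]
ft_force: [0.7, 0.5, -0.2]
opening: 0.002
```

```bash
sed -i 's/range(-60,-122,-2)/range(-88,-122,-2)/' m.py; python3 m.py
```

```text
8.5 [ 610.8 -301.8  265.3] rows y -18..-120, cols x 40..-40; V/10 (B=blue)
  -88 ++bb....................................b
  -90 ++bb....................................b
  -92 ++bbb...................................b
  -94 ++bbb..................................bb
  -96 ++bbb+.................................bb
  -98 ++bb+++...............................bbb
 -100 ++bb+#+..............................bbbb
 -102 ++bbb#+.++....+...bbbbbb.+++###++++bbbbbb
 -104 ++bbb##++++bbb+bbbbbbbbbb+########+bbbbbb
 -106 ++bbb+#+++#bb++bbbbbbbbbbb++++#+++bbbbbbb
 -108 ++bbbbbbbb+++++bbbbbbbbbbbbbbbbbbbbbbbbbb
 -110 ++bbbbbbbbbbbbbbbbbbbbbbbbbbbbbbbbbbbbbbb
 -112 ++.bbbbbbbbbbbbbbbbbbbbbbbbbbbbbbbbbbbbbb
 -114 +++.bbbbbbbbbbbbbbbbbbbbbbbbbbbbbbbbbb...
 -116 +++..b.........................+.+++.....
 -118 ++++++++++.+++++++.......................
 -120 .........................................
```

Call:
servo_tool:
  targets:
    - [[0.03,0.02,0,0,0,0,255],[0.03,0.02,0,0,0,0,255],[0,0.02,0,0,0,0,255],[0,0,0,0,0,0,255],[0,0,0,0,0,0,255]]

```text
t: 8.92
ee_pos: [551.3, -238.2, 266.2]
tool_rot: [-0.003, 3.139, -0.001]
ft_force: [-0.5, 0.0, 0.7]
opening: -0.005
```

```bash
sed -i 's/range(-88,-122,-2)/range(-70,-116,-2)/' m.py; python3 m.py
```

```text
8.9667 [ 551.5 -238.7  265.7] rows y -18..-120, cols x 40..-40; V/10 (B=blue)
  -70 .......bbbbbbbbbbbbbbbbbbbbb........bbbb.
  -72 .......bbbbbbbbbbbbbbbbbbbbb........bbbb+
  -74 .......bbbbbbbbbbbbbbbbbbbbb........bbbb.
  -76 .......bbbbbbbbbbbbbbbbbbbbb........bbbb.
  -78 ........bbbbbbbbbbbbbbbbbbbb........bbbb.
  -80 .......bbbbbbbbbbbbbbbbbbbbb.......+bbbb.
  -82 .......bbbbbbbbbbbbbbbbbbbbb.......++bbb.
  -84 .......bbbbbbbbbbbbbbbbbbbbb........#+bb.
  -86 .......bbbbbbbbbbbbbbbbbbbbb........#+bb.
  -88 .......bb+bbbbbbbbbbbbbbbbbb........#+bb.
  -90 ........+###++bbbbbbbbbbbbbb+.......#+bb.
  -92 ......++######+bbbbbbbbbbbb++.......++bb.
  -94 ......+####+++#+bbbbbbbbbb+#+.........bb.
  -96 .......+++++b+#+bbbbbbbb++##+.........bb.
  -98 .....................................bbb.
 -100 ....................................bbbb.
 -102 ...................................bbbbb.
 -104 ................................++.bbbbb.
 -106 +......++++++++.bbbbbbbbb...++++++bbbbbb.
 -108 +bb++bb+######+bbbbbbbbbbbbbb####bbbbbbb.
 -110 +bb++bbb+###++bbbbbbbbbbbbbbb++++bbbbbbb.
 -112 +bbbbbbbbbbbbbbbbbbbbbbbbbbbbbbbbbbbbbbb.
 -114 +.bbbbbbbbbbbbbbbbbbbbbb.....bbbbbbbbbb..
```

The dark object at x -10 to -30 spans y -79 to about -108. That is too long for one 24 mm cap, so it is two overlapping caps, and all three are in the tray. The gate plate and deck were clear in the close view, and the robot touches nothing.

Run:
```python
from h import *
o=r.get_obs(); print(o["t"],o["ft_force"]); s=r.snapshot("scene")
m=cv2.inRange(cv2.cvtColor(s,cv2.COLOR_BGR2HSV),(5,140,100),(22,255,255)); k,l,st,c=cv2.connectedComponentsWithStats(m)
print([c[j].round(1).tolist() for j in range(1,k) if st[j][4]>100])
print(r.job_done())
```

```text
8.9667 [ 0.17623472 -0.59887962 -0.1879949 ]
[[75.0, 184.8], [276.2, 201.2], [252.3, 224.9], [293.2, 270.8], [210.8, 343.1]]
the job is handed in; nothing more can be done
None
```

I pressed the raised right pad until the gate fell fully to the right. I then pushed the feed pusher to its stop and handed the job in at about 9 s.

- **Order:** before pushing, I checked in two views that the gate stayed right with the robot clear of it.
- **Gate and pusher:** the stop showed as a 16 N force at the expected position. At the end the pads were where they had been after the gate tipped, the paddle was at the stop, and the wrist force was about 0.
- **Caps:** the close views show the deck and gate empty. Two caps are clear in the blue tray. The third I could not see separately: I inferred it from a dark shape next to the second that is too long for one cap, probably two overlapping. The sorter's end wall hid part of that spot, and I had used all 12 pictures.
- **Bystanders:** none looked disturbed in the views I took, and I felt no unexpected force. I did not measure their positions afterwards.

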